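# Turn the shoe-care carousel until the coin jar is at the front

## Task

Spin the round shoe-care carousel, by pushing its rim or the upright finger posts along the rim, until the coin jar stands at the front, squarely in line behind the dark steel pointer that sticks out from under the disc. Push only the carousel: do not touch, lift or tip the coin jar or the other three things riding on it, and leave everything else on the bench where it is. Finish with the carousel at rest, nothing fallen over, and the hand clear.

Things in the scene. Friction and masses are not known exactly. Their poses are not given: they have to be found in the camera images.
- carousel: Fixed base of the carousel, under the turning disc; origin on the spin axis at bench level, z up. Its -x axis is the FRONT: a flat dark steel pointer 22 mm wide and 12 mm high, with a round 38 mm end, lies on the bench along -x, showing beyond the disc from 130 to 197 mm from the axis. The base is screwed down and may be turned a little to either side of facing the robot.
- turntable (a joint): Turn angle of the wooden disc about the vertical axis of carousel, rad, growing counter-clockwise seen from above. No stop within a full turn either way; steady friction 0.15 N m (about 1.3 N at the rim), stays where it is left. Disc 260 mm diameter, 14 mm thick, top 36 mm above the bench. Riding things reach at most 95 mm from the axis and 72 mm above the disc.
- post0 (a point): Centre of the top of one of six equal plain round finger posts standing on the disc: 16 mm diameter, rising 33 mm above the disc top (to 69 mm above the bench), centred 120 mm from the axis and 60 degrees apart. This one stands at angle = joint value from the +x axis of carousel, counter-clockwise from above.
- coin_jar: Sealed round glass jar with coins inside and a flat brass screw lid with a dark coin slot across it: 52 mm diameter, 72 mm tall, the tallest thing on the disc. Origin at the centre of its underside, z up. Stands loose on the disc about 60 mm from the axis and rides with it; at the start at the left, right or back, never at the front.
- polish_tin: Flat round steel shoe-polish tin, 55 mm diameter, 25 mm tall, loose on the disc about 60 mm from the axis. Origin at the centre of its underside, z up.
- cedar_block: Upright square cedar block, 36 x 36 x 62 mm, loose on the disc about 60 mm from the axis. Origin at the centre of its underside, z up.
- door_stopper: Chrome door stopper, waisted knob shape on a rubber foot, 48 mm diameter, 55 mm tall, loose on the disc about 60 mm from the axis, at the front at the start. Origin at the centre of its underside, z up.
- boot_left: Hard plastic rain boot toe with a cedar block in it, about 180 x 94 mm, 166 mm tall, on the robot's right; bystander. Origin at the underside below its middle.
- boot_right: The other boot toe of the pair, same size, further to the right; bystander. Origin at the underside below its middle.
- tray: Empty brown ceramic tray, 150 x 210 x 25 mm, on the robot's left; bystander. Origin at the centre of its underside.
- hanger_a: Small plastic hanger lying flat, 240 mm wide, 8 mm thick, beyond the carousel to the left; bystander. Origin at the middle of its long bar.
- hanger_b: Small plastic hanger lying flat, 240 mm wide, 8 mm thick, beyond the carousel to the right; bystander. Origin at the middle of its long bar.
Mind the look-alikes: they are no part of the job. Leave any green or orange look-alike of the door_stopper alone. Leave any pink look-alike of the coin_jar alone.

How it is judged (in metres and radians):
At the end, for the whole second after the job is handed in: The coin jar's centre is on the front half of the disc within 12 mm sideways of the pointer's line; the disc is still; jar, tin, cedar block and stopper all stand upright at rest on the disc; boots, tray and hangers are within 20 mm of where they were (y of coin_jar in the frame of carousel between -0.012 and 0.012 m and x of coin_jar in the frame of carousel below -0.04 m and velocity of joint turntable between -0.05 and 0.05 rad/s and height (world z) of coin_jar between 0.031 and 0.045 m and angle between each of coin_jar, polish_tin, cedar_block, door_stopper's own z axis and vertical below 0.15 rad and linear speed of each of coin_jar, polish_tin, cedar_block, door_stopper below 0.02 m/s and height (world z) of polish_tin between 0.031 and 0.045 m and height (world z) of cedar_block between 0.031 and 0.045 m and height (world z) of door_stopper between 0.031 and 0.045 m and distance of each of boot_left, boot_right, tray, hanger_a, hanger_b from where it was at the start of the episode below 0.02 m); the robot touches nothing.
It fails at once if the robot touches a thing riding on the carousel (contact force between any of the fingers, the arm and coin_jar above 0.5 N or contact force between any of the fingers, the arm and polish_tin above 0.5 N or contact force between any of the fingers, the arm and cedar_block above 0.5 N or contact force between any of the fingers, the arm and door_stopper above 0.5 N).
It fails at once if a thing riding on the carousel is lifted (height (world z) of any of coin_jar, polish_tin, cedar_block, door_stopper above 0.056 m).
It fails at once if a thing riding on the carousel is tipped (angle between any of coin_jar, polish_tin, cedar_block, door_stopper's own z axis and vertical above 0.4 rad).
It fails at once if a boot, the tray or a hanger is shifted by more than 20 mm (distance of any of boot_left, boot_right, tray, hanger_a, hanger_b from where it was at the start of the episode above 0.02 m).
It also fails if it takes over 54 s, if anything falls off the work surface, if the arm or the gripper's body presses on something with over 40 N, if the wrist force passes 120 N, or if a joint passes its speed limit or range.

## Robot

A 6-joint arm with a two-finger parallel gripper is mounted at the origin on the work surface. World frame = base frame: x ahead of the robot, y to its left, z up, the work surface at z = 0. Lengths are in mm, angles in degrees, forces in N, time in s.
With the tool pointing down it reaches from about 300 to 850 mm from the base axis. Payload 4.2 kg.
Tool frame: the origin (TCP) lies between the finger pads; the fingertips stand 22 mm ahead of it and the grasp point (between the pads) lies 3 mm ahead of it; z points along the fingers, y is the direction in which the jaws open and shut (so a half turn about z gives the same grasp; the last joint's range is limited). The gripper opens to 91 mm and grips with 3 to 60 N. Pads are 32 mm wide; open, the fingers measure 118 mm over their backs; the gripper's body (76 mm by 178 mm) begins 60 mm behind the grasp point.
Start: joints at [-67.781, 18.312, 89.639, -0, 72.044, -1.146], TCP at [228.044, -527.861, 235.976] pointing down, gripper open.
Joint ranges: [-177.97, 177.97], [-48.28, 115.42], [12.27, 149.76], [-77.06, 257.06], [2.81, 150.46], [-146.56, 146.56]. Speed limits (degrees/s): [147.25, 147.25, 180, 180, 180, 180].

## Interface

Orientations are given as [roll, pitch, yaw] about the fixed x, y, z axes, in that order (R = Rz(yaw) Ry(pitch) Rx(roll)).
In Python, from workcell import telemetry, cams, env gives the robot as it stands.
- The arm moves only by the shell command python3 -m inch 'ROWS' [FORCE]. ROWS is JSON, a list of rows, each an object of numbers: "x", "y", "z": the shift along the tool's x, y, z in cm; "yaw": the turn about the tool's z in units of 5 degrees (1.0 is 5 degrees); "gripper": the gripper's target within -1 to 1 (fully open at 1, half-way at 0, shut at -1). A call has 1 to 12 rows; each row shifts and turns the commanded pose from where the row before left it, along the tool's axes as they then stand; what a row does not reach is not made up. A row lasts 1/12 s, in which the tool goes at most 41.7 mm and 7.16 degrees, less where a joint would pass 70% of its speed; a pose out of reach is approached as far as the arm can. A call is refused whole if a number of a shift passes 4.17 or a number of a turn 1, either way. A call with a gripper value outside its range is refused whole. The fingers move at their own pace and stop on an object; FORCE is the grip in N (left out, the last holds). Time passes only in rows, so rows that do not move let the fingers close. It gives the time, the measured TCP pose, the force and the opening at its end, in the units of the state.
- telemetry.state(): the state, without advancing time (a new reading comes with each control period).
- cams.grab_frame(name): name is "scene" or "side" or "wrist"; returns a dict with "pixels" (400x640x3 uint8, red, green, blue), "mtx" (3x3 intrinsics, pixels), "distortion" ([k1, k2, p1, p2, k3] as OpenCV has them; the pictures are not rectified), "rvec" (rotation vector, rad) and "tvec" (3), from world to camera coordinates, as OpenCV has them. Camera axes: x right, y down, z forward; pixel columns grow to the right and rows downward; lengths in mm; the calibration is good to about 2 mm. A picture is of the moment at which its call begins. There is no depth.
- env.job_done(): hands the job in, once; it reports no verdict.
The state is a dict: "time_s": time; "qpos": joint angles; "qvel": joint speeds; "effort": joint torques, N m; "ee_pos": TCP position; "ee_rot": TCP orientation; "force": force on the tool from outside, world axes, zero at the start; "torque": the same for the moment, N m; "gripper_width": finger opening in mm.
Only numpy, scipy, OpenCV 4.12 (cv2) and the standard library are available. Lean on these libraries where they do the work, as an engineer would, in place of code of your own. Each camera call takes 0.05 s, during which the arm holds its last target. There are 200 camera calls.

## Working session

There is one attempt and no reset: what is moved stays moved. The work goes in short steps, Python scripts to look and compute and a shell command to move; the robot and the scene stay as the last step left them, time stands still between calls to the robot, and variables do not carry over. Pictures are saved under pics/ and viewed, about 8 in all and at most 12, crops included, and the job is handed in when it is done.

```bash
mkdir -p pics; cat > h.py <<'E'
import numpy as np,cv2
from workcell import telemetry,cams,env
def grab(n,f=None):
    d=cams.grab_frame(n)
    if f: cv2.imwrite('pics/'+f,cv2.cvtColor(d['pixels'],cv2.COLOR_RGB2BGR))
    return d
def ray(d,uv,z):
    uv=np.array(uv,float).reshape(-1,1,2)
    n=cv2.undistortPoints(uv,np.array(d['mtx'],float),np.array(d['distortion'],float)).reshape(-1,2)
    R=cv2.Rodrigues(np.array(d['rvec'],float))[0];t=np.array(d['tvec'],float).ravel()
    c=-R.T@t; v=np.c_[n,np.ones(len(n))]@R
    return c+v*((z-c[2])/v[:,2:])
def proj(d,P):
    return cv2.projectPoints(np.array(P,float).reshape(-1,1,3),np.array(d['rvec'],float),np.array(d['tvec'],float),np.array(d['mtx'],float),np.array(d['distortion'],float))[0].reshape(-1,2)
E
python3 - <<'E'
from h import *
import pickle
D={n:grab(n,n+'0.png') for n in('scene','side')}
pickle.dump(D,open('d0.pkl','wb'))
for d in D.values():
    R=cv2.Rodrigues(np.array(d['rvec'],float))[0];print(-R.T@np.array(d['tvec']).ravel())
print(telemetry.state())
a=cv2.imread('pics/scene0.png')
E
```

```text
[ 987.21592626 -824.30376782  860.53783821]
[  8.71739887 678.39936141 803.29191748]
{'time_s': 0.1, 'qpos': array([-6.77813115e+01,  1.83485192e+01,  8.96992257e+01, -1.47984887e-03,
        7.20431673e+01, -1.14812306e+00]), 'qvel': array([-0.04239663, -0.08612422, -0.18239398, -0.0905048 , -0.02541305,
       -0.05677807]), 'effort': array([ 1.82205617e-04, -4.13332272e+01, -2.32509148e+01,  7.28800683e-02,
        4.21764760e-02, -7.70061229e-05]), 'ee_pos': array([ 227.87238431, -527.47260724,  235.20018398]), 'ee_rot': array([-1.79909078e+02, -4.14868996e-04,  2.33672686e+01]), 'force': array([-0.03199771,  0.06183716, -0.11404026]), 'torque': array([-0.02258862, -0.03223336,  0.02945393]), 'gripper_width': 91.17430415123225}
```

View pics/scene0.png

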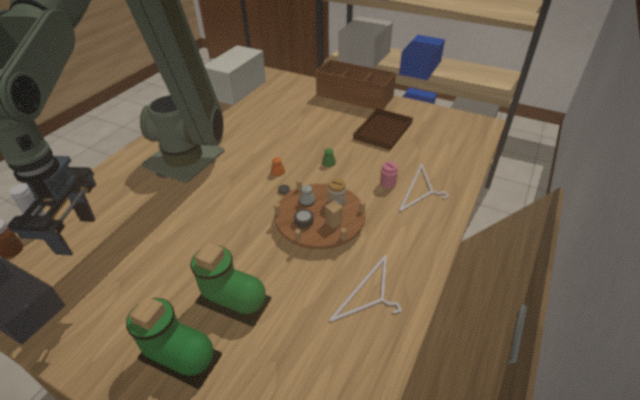

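View pics/side0.png

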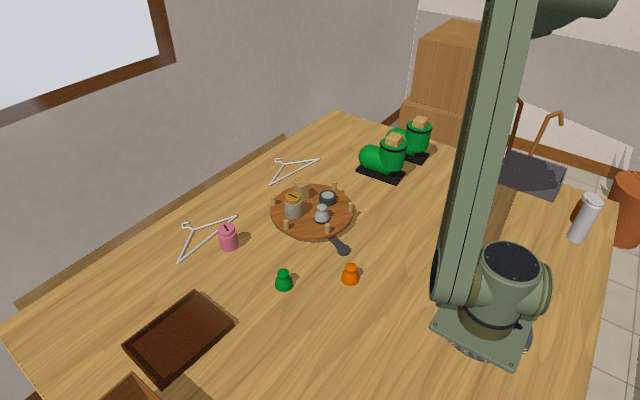

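The scene shows the carousel at about (320,215), with the jar's brass lid at about (337,186). In the side view the disc is at (312,212), the lid at (292,199) and the pointer end at (343,250). The pink jar, the green and orange knobs, and the boots all stand off the disc.

```bash
python3 - <<'E'
from h import *
a=cv2.imread('pics/scene0.png')[165:260,260:380];b=cv2.imread('pics/side0.png')[165:265,255:375]
f=lambda i:cv2.resize(i,None,fx=5,fy=5,interpolation=cv2.INTER_CUBIC)
cv2.imwrite('pics/c1.png',np.vstack([f(a)[:,:],f(b)])[:, :] if 0 else cv2.resize(np.hstack([f(a),f(b)[:475]]),(800,317)))
cv2.imwrite('pics/c2.png',f(b))
import pickle
D=pickle.load(open('d0.pkl','rb'))
print(ray(D['scene'],[(320,213),(337,186),(284,189)],36));print(ray(D['side'],[(312,211),(292,199),(343,250)],36))
E
```

```text
[[571.63579188 -63.42716826  36.        ]
 [562.45717856  65.28446978  36.        ]
 [425.19926586 -19.08560272  36.        ]]
[[555.81502725 -46.42062279  36.        ]
 [642.52844071 -56.04600061  36.        ]
 [388.44918641  35.75060888  36.        ]]
```

View pics/c2.png

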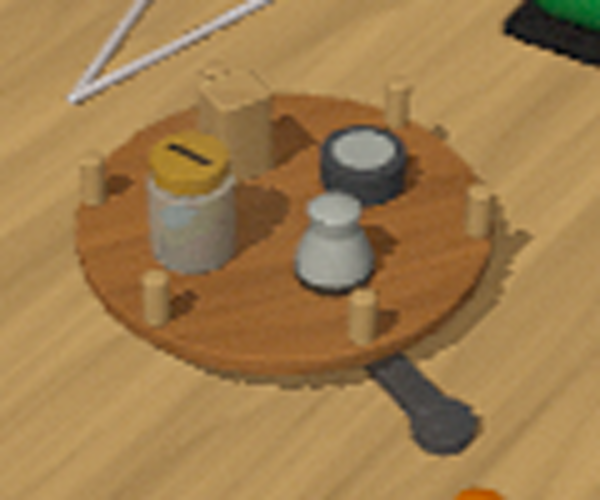

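View pics/c1.png

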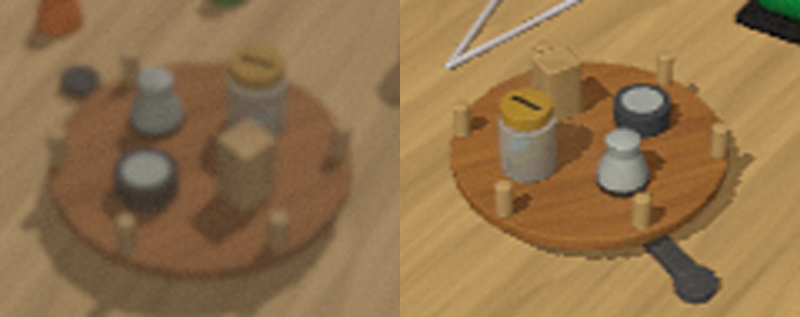

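```bash
python3 - <<'E'
from h import *
import pickle
from scipy.optimize import least_squares as ls
D=pickle.load(open('d0.pkl','rb'))
s=lambda L:np.array(L)/5+[255,165]
c=lambda L:np.array(L)/3.3333+[260,165]
A=ray(D['side'],s([(93,157),(155,277),(363,295),(479,190),(398,84)]),69)
B=ray(D['scene'],c([(55,138),(130,58),(125,217),(280,213),(342,132)]),69)
for P in(A,B,np.r_[A,B]):
    r=ls(lambda p:np.hypot(*(P[:,:2]-p).T)-120,[570,-50]);a=np.degrees(np.arctan2(*(P[:,:2]-r.x).T[::-1]));print(r.x.round(1),r.fun.round(1),a.round(1),(a%60).round(1))
C=r.x
ps=ray(D['side'],s([(443,425)]),12)[0];pc=ray(D['scene'],c([(80,80)]),12)[0]
js=ray(D['side'],s([(189,151)]),108)[0];jc=ray(D['scene'],c([(257,62)]),108)[0]
js2=ray(D['side'],s([(192,232)]),36)[0]
for n,p in dict(ps=ps,pc=pc,js=js,jc=jc).items():
    v=p[:2]-C;print(n,p.round(1),np.hypot(*v).round(1),np.degrees(np.arctan2(v[1],v[0])).round(1))
E
```

```text
[565.  -57.1] [-1.8 -0.8 -0.9 -0.9 -1.7] [  28.4   89.   149.1 -151.3  -92. ] [28.4 29.  29.1 28.7 28. ]
[571.2 -60.7] [ 1.4 -6.3 -3.  -3.2 -1.9] [-148.3  151.   -92.6  -30.    25. ] [31.7 31.  27.4 30.  25. ]
[568.7 -59. ] [-4.1  1.   3.3  1.5 -3.4  0.3 -9.3 -1.3 -0.2 -0.4] [  30.1   90.8  149.2 -152.9  -93.8 -146.9  151.2  -91.4  -30.1   23.7] [30.1 30.8 29.2 27.1 26.2 33.1 31.2 28.6 29.9 23.7]
ps [399.   14.6  12. ] 185.0 156.6
pc [408.8   4.4  12. ] 172.0 158.4
js [592.4  -2.4 108. ] 61.4 67.3
jc [595.2  -2.9 108. ] 62.1 64.7
```

```bash
python3 -m inch '[{"x":2.9,"y":-1.9,"gripper":-1},{"x":2.9,"y":-1.9},{"x":2.9,"y":-1.9},{"x":2.9,"y":-1.9},{"x":2.9,"y":-1.9},{"x":2.9,"y":-1.9},{"x":2.9,"y":-1.9},{"x":2.9,"y":-1.9},{"x":2.9,"y":-1.9},{"x":2.9,"y":-1.9}]' 10
python3 -m inch '[{"x":2.9,"y":-1.9},{"x":2.9,"y":-1.9},{"x":2.9,"y":-1.9},{"x":2.9,"y":-1.9},{"x":2.9,"y":-1.9},{"x":2.9,"y":-1.9},{"x":2.9,"y":-1.9},{"x":2.9,"y":-1.9},{"x":2.9,"y":-1.9},{"x":2.9,"y":-1.9}]'
python3 -m inch '[{"yaw":-1},{"yaw":-1},{"yaw":-1},{"yaw":-1},{"yaw":-1},{"yaw":-1},{"yaw":-1},{"yaw":-1},{"yaw":-0.5},{"x":0},{"x":0}]'
python3 - <<'E'
from h import *
import pickle
pickle.dump(grab('wrist','w1.png'),open('w1.pkl','wb'))
E
```

```text
invalid input
invalid input
invalid input
```

View pics/w1.png

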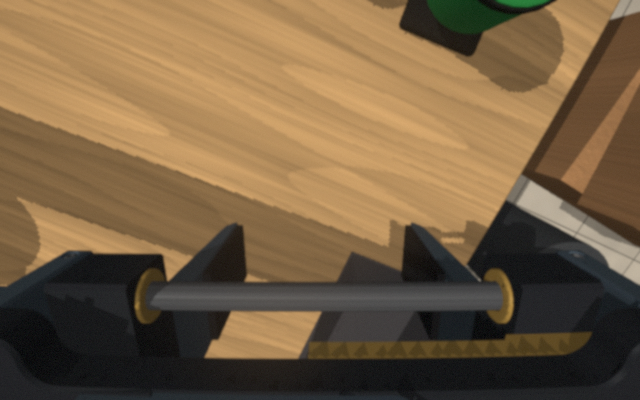

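The wrist picture shows only the bench and a boot at (470,20), because all three calls were refused and the arm hasn't moved. Each row probably needs all five fields, so I'll try one row first.

```bash
python3 -m inch '[{"x":2.9,"y":-1.9,"z":0,"yaw":0,"gripper":-1}]' 10
```

```text
time_s: 0.23
ee_pos: [245.3, -502.3, 235.2]
ee_rot: [179.9, 0.1, 23.1]
force: [1.4, -0.2, 0.6]
gripper_width: 87.1
```

```bash
python3 -m inch '[{"x":2.9,"y":-1.9,"z":0,"yaw":0,"gripper":-1},{"x":2.9,"y":-1.9,"z":0,"yaw":0,"gripper":-1},{"x":2.9,"y":-1.9,"z":0,"yaw":0,"gripper":-1},{"x":2.9,"y":-1.9,"z":0,"yaw":0,"gripper":-1},{"x":2.9,"y":-1.9,"z":0,"yaw":0,"gripper":-1},{"x":2.9,"y":-1.9,"z":0,"yaw":0,"gripper":-1},{"x":2.9,"y":-1.9,"z":0,"yaw":0,"gripper":-1},{"x":2.9,"y":-1.9,"z":0,"yaw":0,"gripper":-1},{"x":2.9,"y":-1.9,"z":0,"yaw":0,"gripper":-1}]'
python3 -m inch '[{"x":2.9,"y":-1.9,"z":0,"yaw":0,"gripper":-1},{"x":2.9,"y":-1.9,"z":0,"yaw":0,"gripper":-1},{"x":2.9,"y":-1.9,"z":0,"yaw":0,"gripper":-1},{"x":2.9,"y":-1.9,"z":0,"yaw":0,"gripper":-1},{"x":2.9,"y":-1.9,"z":0,"yaw":0,"gripper":-1},{"x":2.9,"y":-1.9,"z":0,"yaw":0,"gripper":-1},{"x":2.9,"y":-1.9,"z":0,"yaw":0,"gripper":-1},{"x":2.9,"y":-1.9,"z":0,"yaw":0,"gripper":-1},{"x":2.9,"y":-1.9,"z":0,"yaw":0,"gripper":-1},{"x":2.9,"y":-1.9,"z":0,"yaw":0,"gripper":-1}]'
python3 -m inch '[{"x":0,"y":0,"z":0,"yaw":-1,"gripper":-1},{"x":0,"y":0,"z":0,"yaw":-1,"gripper":-1},{"x":0,"y":0,"z":0,"yaw":-1,"gripper":-1},{"x":0,"y":0,"z":0,"yaw":-1,"gripper":-1},{"x":0,"y":0,"z":0,"yaw":-1,"gripper":-1},{"x":0,"y":0,"z":0,"yaw":-1,"gripper":-1},{"x":0,"y":0,"z":0,"yaw":-1,"gripper":-1},{"x":0,"y":0,"z":0,"yaw":-1,"gripper":-1},{"x":0,"y":0,"z":0,"yaw":-0.5,"gripper":-1},{"x":0,"y":0,"z":0,"yaw":0,"gripper":-1},{"x":0,"y":0,"z":0,"yaw":0,"gripper":-1}]'
python3 - <<'E'
from h import *
import pickle
pickle.dump(grab('wrist','w2.png'),open('w2.pkl','wb'))
E
```

```text
time_s: 0.98
ee_pos: [419.4, -236.8, 235.8]
ee_rot: [-180.0, 0.0, 23.4]
force: [-0.2, 0.3, -1.2]
gripper_width: 27.3
time_s: 1.82
ee_pos: [610.3, 52.6, 235.6]
ee_rot: [-180.0, 0.0, 23.4]
force: [0.0, -1.4, 0.4]
gripper_width: 0.7
time_s: 2.73
ee_pos: [609.6, 51.0, 235.6]
ee_rot: [-180.0, 0.0, 65.8]
force: [0.2, -0.5, -0.1]
gripper_width: 0.4
```

View pics/w2.png

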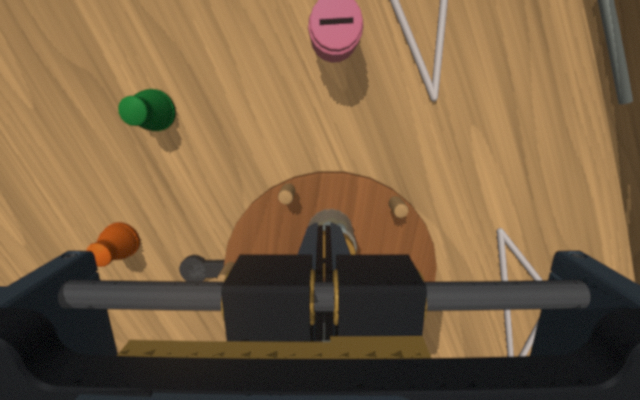

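The wrist view shows posts at about (286,193) and (400,206), and the pointer end at (193,268). The fingers are between the two posts, just outside the jar at (335,220). The pink jar at (335,25) is well outside the disc.

```bash
python3 - <<'E'
from h import *
import pickle
d=pickle.load(open('w2.pkl','rb'));C=np.array([565,-57.])
for n,uv,z in(('pA',(285,188),69),('pB',(401,209),69),('ptr',(193,268),12),('pink',(336,22),72)):
    p=ray(d,[uv],z)[0];v=p[:2]-C;print(n,p.round(1),np.hypot(*v).round(1),np.degrees(np.arctan2(v[1],v[0])).round(1))
# disc rim fit from wood colour edge along the far arc
P=ray(d,[(226,258),(240,218),(281,182),(333,171),(390,186),(428,228),(436,262)],36)[:,:2]
from scipy.optimize import least_squares as ls
r=ls(lambda p:np.hypot(*(P-p).T)-130,[565,-57]);print(r.x,r.fun.round(1))
s=telemetry.state();v=s['ee_pos'][:2]-C;print(s['ee_pos'],np.hypot(*v),np.degrees(np.arctan2(v[1],v[0])))
E
```

```text
pA [574.   65.4  69. ] 122.7 85.8
pB [673.1  -3.6  69. ] 120.5 26.3
ptr [405.4   8.4  12. ] 172.5 157.7
pink [681.5 182.8  72. ] 266.6 64.1
[568.42415086 -63.15045434] [-2.1 -0.8  0.6  0.4  0.9 -0.9 -2.1]
[609.6820399   50.97145027 235.66605469] 116.8516955913278 67.51866342012748
```

```bash
python3 -m inch '[{"x":0.7,"y":0,"z":0,"yaw":-0.5,"gripper":-1},{"x":0,"y":0,"z":2.3,"yaw":0,"gripper":-1},{"x":0,"y":0,"z":2.3,"yaw":0,"gripper":-1},{"x":0,"y":0,"z":2.3,"yaw":0,"gripper":-1},{"x":0,"y":0,"z":2.3,"yaw":0,"gripper":-1},{"x":0,"y":0,"z":2.3,"yaw":0,"gripper":-1},{"x":0,"y":0,"z":2.3,"yaw":0,"gripper":-1},{"x":0,"y":0,"z":2.3,"yaw":0,"gripper":-1},{"x":0,"y":0,"z":0,"yaw":0,"gripper":-1},{"x":0,"y":0,"z":0,"yaw":0,"gripper":-1}]'
python3 - <<'E'
from h import *
s=telemetry.state();v=s['ee_pos'][:2]-[567,-59];print(np.hypot(*v),np.degrees(np.arctan2(v[1],v[0])))
E
```

```text
time_s: 3.62
ee_pos: [612.0, 57.3, 74.1]
ee_rot: [-179.9, 0.1, 68.3]
force: [-0.7, 0.3, 0.7]
gripper_width: 0.7
124.69550543773848 68.86559612457627
```

```bash
python3 -m inch '[{"x":-0.008,"y":-0.435,"z":0,"yaw":-0.4,"gripper":-1},{"x":-0.008,"y":-0.435,"z":0,"yaw":-0.4,"gripper":-1},{"x":-0.008,"y":-0.435,"z":0,"yaw":-0.4,"gripper":-1},{"x":-0.008,"y":-0.435,"z":0,"yaw":-0.4,"gripper":-1},{"x":-0.008,"y":-0.435,"z":0,"yaw":-0.4,"gripper":-1},{"x":-0.008,"y":-0.435,"z":0,"yaw":-0.4,"gripper":-1},{"x":-0.008,"y":-0.435,"z":0,"yaw":-0.4,"gripper":-1},{"x":-0.008,"y":-0.435,"z":0,"yaw":-0.4,"gripper":-1},{"x":-0.008,"y":-0.435,"z":0,"yaw":-0.4,"gripper":-1},{"x":-0.008,"y":-0.435,"z":0,"yaw":-0.4,"gripper":-1},{"x":-0.008,"y":-0.435,"z":0,"yaw":-0.4,"gripper":-1},{"x":-0.008,"y":-0.435,"z":0,"yaw":-0.4,"gripper":-1}]'
python3 - <<'E'
from h import *
s=telemetry.state();v=s['ee_pos'][:2]-[567,-59];print(np.hypot(*v),np.degrees(np.arctan2(v[1],v[0])))
d=grab('side','s1.png')
b=cv2.imread('pics/s1.png')[155:265,245:375];cv2.imwrite('pics/s1c.png',cv2.resize(b,None,fx=5,fy=5,interpolation=cv2.INTER_CUBIC))
E
```

```text
time_s: 4.62
ee_pos: [563.6, 66.4, 77.4]
ee_rot: [179.6, -0.0, 92.4]
force: [0.7, 0.3, -0.5]
gripper_width: 0.4
125.4118287555747 91.54577395777095
```

View pics/s1c.png

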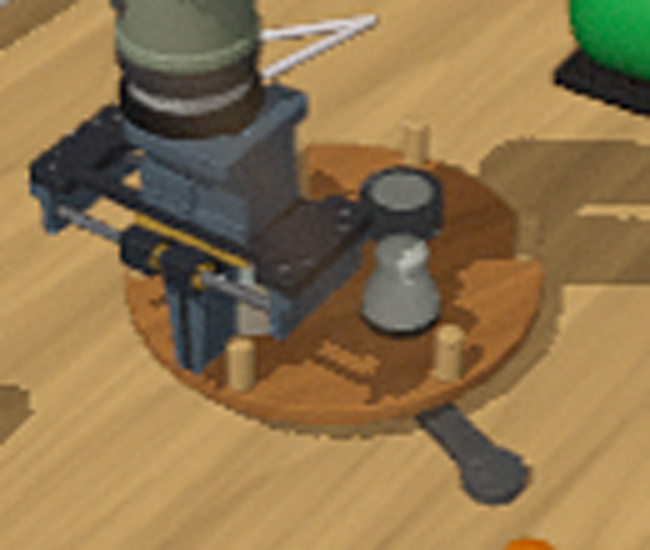

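The side view shows the closed fingers beside a post (crop (240,345)), standing clear of the jar, the stopper at (400,290) and the tin. The disc has started to turn. The tool has risen 3 mm, so I'll bring it down while continuing the sweep.

```bash
python3 -m inch '[{"x":-0.01,"y":-0.435,"z":0.1,"yaw":-0.4,"gripper":-1},{"x":-0.01,"y":-0.435,"z":0.1,"yaw":-0.4,"gripper":-1},{"x":-0.01,"y":-0.435,"z":0.1,"yaw":-0.4,"gripper":-1},{"x":-0.01,"y":-0.435,"z":0,"yaw":-0.4,"gripper":-1},{"x":-0.01,"y":-0.435,"z":0,"yaw":-0.4,"gripper":-1},{"x":-0.01,"y":-0.435,"z":0,"yaw":-0.4,"gripper":-1},{"x":-0.01,"y":-0.435,"z":0,"yaw":-0.4,"gripper":-1},{"x":-0.01,"y":-0.435,"z":0,"yaw":-0.4,"gripper":-1},{"x":-0.01,"y":-0.435,"z":0,"yaw":-0.4,"gripper":-1},{"x":-0.01,"y":-0.435,"z":0,"yaw":-0.4,"gripper":-1},{"x":-0.01,"y":-0.435,"z":0,"yaw":-0.4,"gripper":-1},{"x":-0.01,"y":-0.435,"z":0,"yaw":-0.4,"gripper":-1}]'
python3 - <<'E'
from h import *
s=telemetry.state();v=s['ee_pos'][:2]-[567,-59];print(np.hypot(*v),np.degrees(np.arctan2(v[1],v[0])))
E
```

```text
time_s: 5.67
ee_pos: [513.3, 53.3, 74.0]
ee_rot: [179.7, 0.1, 116.4]
force: [0.3, 0.7, 0.7]
gripper_width: 0.7
124.48282802196985 115.56855905361896
```

```bash
python3 -m inch '[{"x":-0.01,"y":-0.435,"z":0.03,"yaw":-0.4,"gripper":-1},{"x":-0.01,"y":-0.435,"z":0.03,"yaw":-0.4,"gripper":-1},{"x":-0.01,"y":-0.435,"z":0.03,"yaw":-0.4,"gripper":-1},{"x":-0.01,"y":-0.435,"z":0,"yaw":-0.4,"gripper":-1},{"x":-0.01,"y":-0.435,"z":0,"yaw":-0.4,"gripper":-1},{"x":-0.01,"y":-0.435,"z":0,"yaw":-0.4,"gripper":-1},{"x":-0.01,"y":-0.435,"z":0,"yaw":-0.4,"gripper":-1},{"x":-0.01,"y":-0.435,"z":0,"yaw":-0.4,"gripper":-1},{"x":-0.01,"y":-0.435,"z":0,"yaw":-0.4,"gripper":-1},{"x":-0.01,"y":-0.435,"z":0,"yaw":-0.4,"gripper":-1},{"x":-0.01,"y":-0.435,"z":0,"yaw":-0.4,"gripper":-1},{"x":-0.01,"y":-0.435,"z":0,"yaw":-0.4,"gripper":-1}]'
python3 - <<'E'
from h import *
s=telemetry.state();v=s['ee_pos'][:2]-[567,-59];print(np.hypot(*v),np.degrees(np.arctan2(v[1],v[0])))
import pickle
d=grab('side','s2.png');e=grab('scene','s2b.png')
pickle.dump((d,e),open('d2.pkl','wb'))
b=cv2.imread('pics/s2.png')[155:265,245:375];a=cv2.imread('pics/s2b.png')[155:265,255:385]
cv2.imwrite('pics/s2c.png',cv2.resize(np.hstack([b,a]),None,fx=3,fy=3,interpolation=cv2.INTER_CUBIC))
E
```

```text
time_s: 6.67
ee_pos: [472.5, 20.7, 72.9]
ee_rot: [179.8, 0.2, 140.4]
force: [-0.6, 1.5, -0.2]
gripper_width: 0.7
123.66425340470609 139.86719919673718
```

View pics/s2c.png

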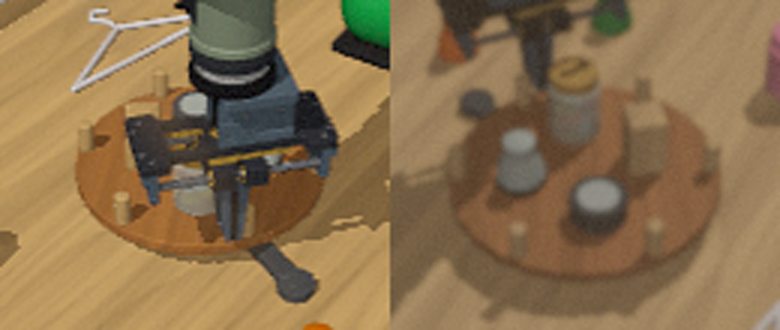

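The fingers are behind the post. In the right-hand (scene) part the jar lid is at (574,71), moving round to the front, and all four items are upright.

```bash
python3 - <<'E'
from h import *
import pickle
d,e=pickle.load(open('d2.pkl','rb'))
C=np.array([567,-58.5])
def o(n,p):
    v=p[:2]-C;print(n,p.round(1),np.hypot(*v).round(1),np.degrees(np.arctan2(v[1],v[0])).round(1))
o('jar',ray(e,[((574-390)/3+255,71/3+155)],108)[0])
for u,v in[(85,126),(121,194),(161,73)]: o('post',ray(d,[(u/3+245,v/3+155)],69)[0])
E
```

```text
jar [532.9  -9.5 108. ] 59.7 124.8
post [667.7   1.9  69. ] 117.4 30.9
post [570.7  60.7  69. ] 119.3 88.2
post [ 662.8 -117.3   69. ] 112.4 -31.6
```

```bash
python3 -m inch '[{"x":-0.005,"y":-0.435,"z":0,"yaw":-0.4,"gripper":-1},{"x":-0.005,"y":-0.435,"z":0,"yaw":-0.4,"gripper":-1},{"x":-0.005,"y":-0.435,"z":0,"yaw":-0.4,"gripper":-1},{"x":-0.005,"y":-0.435,"z":0,"yaw":-0.4,"gripper":-1},{"x":-0.005,"y":-0.435,"z":0,"yaw":-0.4,"gripper":-1},{"x":-0.005,"y":-0.435,"z":0,"yaw":-0.4,"gripper":-1},{"x":-0.005,"y":-0.435,"z":0,"yaw":-0.4,"gripper":-1},{"x":-0.005,"y":-0.435,"z":0,"yaw":-0.4,"gripper":-1},{"x":-0.005,"y":-0.435,"z":0,"yaw":-0.4,"gripper":-1},{"x":-0.005,"y":-0.435,"z":0,"yaw":-0.4,"gripper":-1},{"x":-0.005,"y":-0.435,"z":0,"yaw":-0.4,"gripper":-1},{"x":-0.005,"y":-0.435,"z":0,"yaw":-0.4,"gripper":-1}]'
python3 -m inch '[{"x":-0.005,"y":-0.435,"z":0,"yaw":-0.4,"gripper":-1},{"x":-0.005,"y":-0.435,"z":0,"yaw":-0.4,"gripper":-1},{"x":0,"y":-0.2,"z":0,"yaw":-0.2,"gripper":-1},{"x":0,"y":0,"z":0,"yaw":0,"gripper":-1},{"x":0,"y":0,"z":0,"yaw":0,"gripper":-1},{"x":0,"y":0,"z":0,"yaw":0,"gripper":-1}]'
python3 - <<'E'
from h import *
s=telemetry.state();v=s['ee_pos'][:2]-[567,-58.5];print(np.hypot(*v),np.degrees(np.arctan2(v[1],v[0])))
import pickle
d=grab('side','s3.png');e=grab('scene','s3b.png')
pickle.dump((d,e),open('d3.pkl','wb'))
b=cv2.imread('pics/s3.png')[155:265,245:375];a=cv2.imread('pics/s3b.png')[155:265,255:385]
cv2.imwrite('pics/s3c.png',cv2.resize(np.hstack([b,a]),None,fx=3,fy=3,interpolation=cv2.INTER_CUBIC))
E
```

```text
time_s: 7.77
ee_pos: [447.7, -25.2, 72.2]
ee_rot: [180.0, 0.1, 164.4]
force: [0.0, 1.2, 1.2]
gripper_width: 0.4
time_s: 8.27
ee_pos: [444.4, -35.6, 71.3]
ee_rot: [-180.0, 0.0, 169.3]
force: [-0.2, -0.6, 0.6]
gripper_width: 0.2
124.68171036249191 169.43831895462154
```

View pics/s3c.png

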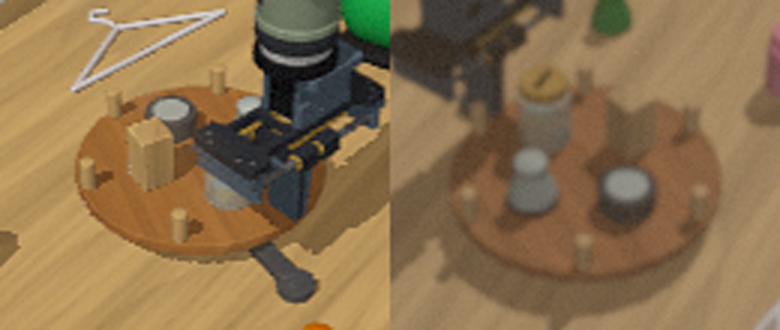

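The fingers are still behind the post and the jar lid is at (543,82) in the scene part, with everything upright. By the tool's travel the jar is at about 154°, against about 157° for the pointer. I'll push the last 2.5°, back off clockwise and lift away.

```bash
python3 -m inch '[{"x":0,"y":-0.27,"z":0,"yaw":-0.25,"gripper":-1},{"x":0,"y":-0.27,"z":0,"yaw":-0.25,"gripper":-1},{"x":0,"y":0,"z":0,"yaw":0,"gripper":-1},{"x":0,"y":0,"z":0,"yaw":0,"gripper":-1},{"x":0.3,"y":0.7,"z":0,"yaw":0,"gripper":-1},{"x":0.5,"y":0.7,"z":0,"yaw":0,"gripper":-1},{"x":0,"y":0,"z":-1.5,"yaw":0,"gripper":-1},{"x":0,"y":0,"z":-3,"yaw":0,"gripper":-1},{"x":0,"y":0,"z":-3,"yaw":0,"gripper":-1},{"x":0,"y":0,"z":-3,"yaw":0,"gripper":-1},{"x":0,"y":0,"z":-3,"yaw":0,"gripper":-1},{"x":0,"y":0,"z":-3,"yaw":0,"gripper":-1}]'
python3 -m inch '[{"x":3,"y":0,"z":0,"yaw":0,"gripper":-1},{"x":3,"y":0,"z":0,"yaw":0,"gripper":-1},{"x":3,"y":0,"z":0,"yaw":0,"gripper":-1},{"x":3,"y":0,"z":0,"yaw":0,"gripper":-1},{"x":0,"y":0,"z":0,"yaw":0,"gripper":-1},{"x":0,"y":0,"z":0,"yaw":0,"gripper":-1},{"x":0,"y":0,"z":0,"yaw":0,"gripper":-1}]'
python3 - <<'E'
from h import *
import pickle
d=grab('side','s4.png');e=grab('scene','s4b.png')
pickle.dump((d,e),open('d4.pkl','wb'))
b=cv2.imread('pics/s4.png')[155:265,245:375];a=cv2.imread('pics/s4b.png')[155:265,255:385]
cv2.imwrite('pics/s4c.png',cv2.resize(np.hstack([b,a]),None,fx=3,fy=3,interpolation=cv2.INTER_CUBIC))
E
```

```text
time_s: 9.37
ee_pos: [436.3, -25.1, 237.4]
ee_rot: [180.0, -0.0, 171.9]
force: [0.9, -0.6, 0.1]
gripper_width: 0.3
time_s: 9.95
ee_pos: [318.9, -8.7, 236.3]
ee_rot: [180.0, 0.1, 171.9]
force: [0.9, 0.3, -0.5]
gripper_width: 0.6
```

View pics/s4c.png

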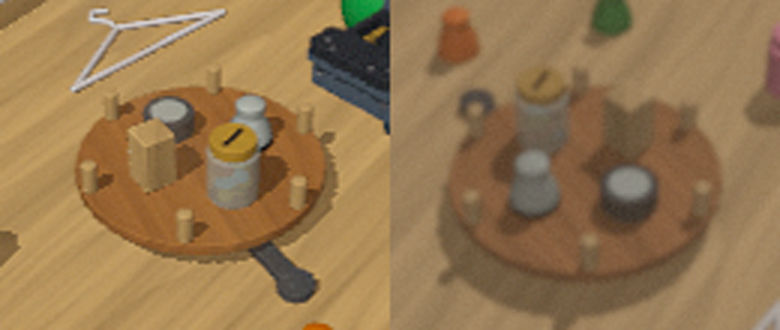

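Everything is upright and the hand is clear. In the side part the jar lid is at (234,142), the pointer end is at (297,286), and all six posts are visible, so I can measure centre, pointer and jar from that one picture.

```bash
python3 - <<'E'
from h import *
import pickle
from scipy.optimize import least_squares as ls
d,e=pickle.load(open('d4.pkl','rb'))
s=lambda L:np.array(L)/3+[245,155]
P=ray(d,s([(112,95),(213,70),(306,107),(298,180),(185,212),(89,164)]),69)[:,:2]
r=ls(lambda p:np.hypot(*(P-p).T)-120,[567,-58]);C=r.x
print(C,r.fun.round(1),(np.degrees(np.arctan2(*(P-C).T[::-1]))%60).round(1))
ptr=ray(d,s([(297,286)]),12)[0][:2]-C
u=ptr/np.hypot(*ptr);print('ptr',np.hypot(*ptr),np.degrees(np.arctan2(u[1],u[0])))
for n,cam,px in(('side',d,s([(234,139)])),('scene',e,np.array([[(542-390)/3+255,82/3+155]]))):
    j=ray(cam,px,108)[0][:2]-C;print(n,'along',j@u,'lateral',u[0]*j[1]-u[1]*j[0],np.degrees(np.arctan2(j[1],j[0])))
E
```

```text
[562.62552973 -56.03627822] [-2.9 -5.  -0.9 -3.5 -4.5 -1.3] [ 0.4  0.3  0.   0.2 59.3 58.6]
ptr 179.93358431833659 156.72342013801406
side along 62.84767273798639 lateral 0.25127059849635813 156.95249255189685
scene along 52.26541785868189 lateral 2.0842923142242356 159.00710812120585
```

Both cameras put the jar within about 2 mm sideways of the pointer line (limit 12 mm). The pointer distance comes out at 180 mm, against 178 mm from the sizes given. I'm handing in.

```bash
python3 -c "
from h import *
print(env.job_done())"
```

```text
the job is handed in; nothing more can be done
None
```

The coin jar now stands at the front, in line behind the pointer, and the job is handed in. I closed the gripper, pushed one finger post from the outer edge to turn the disc about 92° counter-clockwise, then backed off and lifted clear. That took about 10 s of the 54 s allowed.

**Jar position:** in the last pictures the jar was 0.3 mm off the pointer's line by the side camera and 2.1 mm by the scene camera; the limit is 12 mm. It sat 52–63 mm in front of the axis. The two cameras disagree by about 10 mm along the pointer's line, but both figures clear the 40 mm needed.

**Other things:** the tin, cedar block and stopper stood upright, and the hand was well clear. I saw no sign of the boots, tray or hangers being touched, but I did not measure their positions again. I did not check that the disc was still with a second picture.

**Problems along the way:**
- My first three move commands were refused because each row needs all five fields. The arm did not move, and one picture was wasted.
- The tool rose about 3 mm early in the push, and I brought it back down.
- The distances from the posts to the disc centre came out 1–5 mm short of 120 mm in the last fit, so the disc centre is only good to a few mm.

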